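# Measure a shoe last on the sizing stick

## Robot

A 6-joint arm with a two-finger parallel gripper is mounted at the origin on the work surface. World frame = base frame: x ahead of the robot, y to its left, z up, the work surface at z = 0. Lengths are in mm, angles in rad, forces in N, time in s.
With the tool pointing down it reaches from about 275 to 875 mm from the base axis. Payload 12.5 kg.
Tool frame: the origin (TCP) lies between the finger pads; the fingertips stand 19 mm ahead of it and the grasp point (between the pads) is the TCP; z points along the fingers, y is the line along which they close (so a half turn about z gives the same grasp; the last joint's range is limited). The gripper opens to 85 mm and grips with 20 to 120 N. Pads are 22 mm wide; open, the fingers measure 114 mm over their backs; the gripper's body (76 mm by 85 mm) begins 54 mm behind the grasp point. The pads swing forward as they close: fully open they stand 13 mm farther back than shut.
Start: joints at [1.048, 0.351, 1.652, -0, 1.139, -0.085], TCP at [233.139, 498.127, 250.29] pointing down, gripper open.
Joint ranges: [-2.75, 2.75], [-0.79, 2.1], [0.01, 2.65], [-1.57, 4.71], [0.07, 3.14], [-2.87, 2.87]. Speed limits (rad/s): [2.22, 2.22, 2.79, 3.14, 3.14, 3.14].

## Interface

Orientations are given as a rotation vector (axis times angle).
In Python, from station import get_state, grab_frame, job_done, find_in gives the robot as it stands. The module is installed in compiled form; this text tells all that it offers.
- The arm moves only by the shell command python3 -m creep 'ROWS'. ROWS is a JSON object of lists of equal length, an entry for each row: "travel": the shift along the tool's x, y, z in units of 1000 mm (1.0 is 1000 mm), a list of three; "spin": the turn about the tool's z in units of 30 degrees (1.0 is 30 degrees); "grip": the closure, from -1 (fully open) to 1 (shut). In form: {"travel": [[dx, dy, dz], ...], "spin": [spin, ...], "grip": [grip, ...]}. A call has 1 to 12 rows; each row is the pose to reach, as a shift and turn from the pose commanded when the call began, along the tool's axes at that moment; what a row does not reach only later rows make up. A row lasts 1/12 s, in which the tool goes at most 41.7 mm and 7.16 degrees, less where a joint would pass 70% of its speed; a pose out of reach is approached as far as the arm can. A call with a number of a shift or a turn outside -1 to 1 is refused whole. A call with a gripper value outside its range is refused whole. The fingers move at their own pace and stop on an object; the grip force is fixed at half the most. Time passes only in rows, so rows that repeat a pose let the fingers close. It gives the time, the measured TCP pose, the force, the opening and the grip force at its end, in the units of the state.
- get_state(): the state, without advancing time (a new reading comes with each control period).
- grab_frame(name): name is "scene" or "side" or "wrist"; returns a dict with "color" (384x512x3 uint8, red, green, blue), "vertical_fov" (degrees; the focal length in pixels is half the picture's height over the tangent of half this angle, whatever the lens; pixels are square), "cx", "cy" (the principal point, pixels), "D" ([k1, k2, p1, p2, k3] as OpenCV has them; the pictures are not rectified), "eye" and "attitude" of the camera in the world; the wrist camera has in their place "T_tool_cam" (4x4, takes a point from camera to tool coordinates, whose origin is the TCP and whose axes are the flange's). Camera axes: x right, y down, z forward; pixel columns grow to the right and rows downward; lengths in mm; the calibration is good to about 2 mm. A picture is of the moment at which its call begins: read the wrist's pose just before it. There is no depth.
- job_done(): hands the job in; it is judged then, once.
Trained networks look in the newest picture that a camera, given by its name, has taken for a name from the list of things; names that differ only in an ending like _2 or _b are one class to them, and where a whole thing is asked for, a point or a joint stands for the part that bears it (a point fixed in the world has none). Each returns a list of dicts, best first, with "conf" (0 to 1); they miss things now and then, are a little off and sometimes report something else, mostly with a low value. They report only what shows in the picture. A call takes as long as a camera call.
- find_in(camera, name): "centre" ([x, y, z] in mm, in world coordinates, good to about 4 mm: the middle of the surface that is visible of it).
The state is a dict: "clock": time; "joint_pos": joint angles; "joint_vel": joint speeds; "joint_efforts": joint torques, N m; "tool_pos": TCP position; "ee_rot": TCP orientation; "ft_force": force on the tool from outside, world axes, zero at the start; "wrist_torque": the same for the moment, N m; "grip_width": finger opening in mm; "gripper_force": force on a finger pad.
Only numpy, scipy, OpenCV 4.12 (cv2) and the standard library are available. Lean on these libraries where they do the work, as an engineer would, in place of code of your own. Each camera call takes 0.05 s, during which the arm holds its last target. There are 200 camera calls.

## Task

Measure the longer of the two shoe lasts on the sizing stick. Slide the jaw back to make room, stand the last sole down along the middle of the bar with its heel against the fixed stop, then slide the jaw up until it touches the toe, so that the size can be read with the last snug between stop and jaw. Let go and leave it standing there, and leave the other last, the jar, the bottle and the hammer where they are.

Things in the scene. Friction and masses are not known exactly. Their poses are not given: they have to be found in the camera images.
- stick: Sizing stick screwed to the bench: level beech bar 370 mm long, 36 mm wide, its top 45 mm above the bench, on two feet. Origin on the bench under the bar's middle; x along the bar from the fixed stop to the free end, y across, z up. The fixed stop near the -x end is an aluminium plate 54 mm wide, 12 mm thick, rising 64 mm above the bar; its flat face looks to +x, at x = -150 mm.
- stop_face (a point): Point on the face of the fixed stop, on the bar's centreline at the height of the bar's top. Axes as stick.
- jaw (a joint): Position of the sliding jaw in m: clear distance from the stop's face to the jaw's face, 0 to 0.25, growing towards the stick's +x. It starts at 0.05 to 0.13, too near the stop for the last. The jaw stays where it is left: friction holds it with about 4 N, it has no lock or spring.
- jaw_face (a point): Point on the jaw's flat face that looks at the stop, on the bar's centreline at the height of its top; axes as stick. The jaw is an upright aluminium plate 12 mm thick (from the face towards +x), 50 mm wide, rising 80 mm above the bar; behind it a carriage 44 mm long, 56 mm wide, 11 mm high rides on the bar, with a gusset to 35 mm.
- jaw_top (a point): Centre of the top edge of the jaw's upright plate, 6 mm behind its face and 80 mm above the bar (125 mm above the bench). The plate can be pinched here from above, across its 12 mm or its 50 mm.
- long_last: The longer shoe last (foot-shaped plastic form), 192 mm long, 78 high, about 0.4 kg, standing on its sole. Origin in the sole plane at mid length; x heel to toe, z up. Flat sole from the heel to x = 40 mm, then rising 12 mm to the toe; 40 to 70 mm wide, so it overhangs the bar. Widest 74 mm at x = 36. Centre of mass near x = -14, z = 28. Slides on the bar under 2 to 4 N.
- long_last_heel (a point): Rearmost point of the long last (x = -96 mm, 20 mm above its sole).
- long_last_toe (a point): Foremost point of the long last (x = 96 mm, 15.5 mm above its sole). Behind it the last is 32 mm high at x = 76 mm and 46 mm high at x = 36 mm.
- long_last_comb (a point): On top of the long last's comb, its highest part, at the best place to grip (x = -22 mm, 78 mm above the sole). The comb is 34 mm wide along the last's y with upright sides, from x = -82 to -8 mm and z = 45 to 78 mm.
- short_last: The shorter last, same shape and plastic at 0.79 of the size: 152 mm long, 58 mm wide, 62 mm high, standing on the bench. Origin in the sole plane at mid length, x towards the toe. To be left alone.
- glue_jar: White jar with a green lid, 84 mm across, 115 mm high, standing on the bench; origin at the middle of its base. To be left alone.
- solvent_bottle: Blue bottle, 64 mm across, 150 mm high, standing on the bench; origin at the middle of its base. To be left alone.
- hammer: Cobbler's hammer lying on the bench beyond the stick, 255 mm long, 29 mm high; origin under the middle of its length, x along the handle towards the head. To be left alone.

How it is judged:
By the outcome, as a careful person would: the job done as asked, in the order asked, and still so for the second after the job is handed in, with the robot touching nothing.
It also fails if it takes over 59 s, if anything falls off the work surface, if the arm or the gripper's body presses on something with over 40 N, if the wrist force passes 120 N, or if a joint passes its speed limit or range.

## Working session

There is one attempt and no reset: what is moved stays moved. The work goes in short steps, Python scripts to look and compute and a shell command to move; the robot and the scene stay as the last step left them, time stands still between calls to the robot, and variables do not carry over. Pictures are saved under pics/ and viewed, at most 11 in all, crops included, and the job is handed in when it is done.

```bash
mkdir -p pics
cat > h.py <<'E'
import numpy as np, cv2
from station import *
from scipy.spatial.transform import Rotation as R
def cam(f):
    h=f["color"].shape[0]; fl=h/2/np.tan(np.radians(f["vertical_fov"])/2)
    return np.array([[fl,0,f["cx"]],[0,fl,f["cy"]],[0,0,1]]),np.array(f["D"],float)
def pose(f,s=None):
    if "T_tool_cam" in f:
        T=np.eye(4);T[:3,:3]=R.from_rotvec(s["ee_rot"]).as_matrix();T[:3,3]=s["tool_pos"]
        T=T@np.array(f["T_tool_cam"]);return T[:3,:3],T[:3,3]
    a=np.array(f["attitude"],float)
    Rm=a if a.shape==(3,3) else R.from_rotvec(a).as_matrix() if a.size==3 else R.from_quat(a).as_matrix()
    return Rm,np.array(f["eye"],float)
def px2z(f,uv,z,s=None):
    K,D=cam(f);Rm,e=pose(f,s)
    n=cv2.undistortPoints(np.array(uv,float).reshape(-1,1,2),K,D).reshape(-1,2)
    d=np.c_[n,np.ones(len(n))]@Rm.T
    return e+d*((z-e[2])/d[:,2])[:,None]
def proj(f,P,s=None):
    K,D=cam(f);Rm,e=pose(f,s)
    rv=cv2.Rodrigues(Rm.T)[0]
    return cv2.projectPoints(np.array(P,float).reshape(-1,3),rv,-Rm.T@e,K,D)[0].reshape(-1,2)
def save(f,n,sc=1.5): cv2.imwrite("pics/"+n,cv2.resize(f["color"][:,:,::-1],None,fx=sc,fy=sc))
E
python3 - <<'E'
from h import *
np.set_printoptions(precision=1,suppress=True)
s=get_state();print(s)
for c in ["scene","side","wrist"]:
    f=grab_frame(c);save(f,c+"0.png");print(c,f["vertical_fov"],f.get("eye"),f.get("attitude"),f.get("T_tool_cam"),f["D"])
    for n in ["stick","jaw","jaw_top","jaw_face","stop_face","long_last","long_last_heel","long_last_toe","long_last_comb","short_last","glue_jar","solvent_bottle","hammer"]:
        try: print(n,[(np.array(d["centre"]),round(d["conf"],2)) for d in find_in(c,n)][:3])
        except Exception as e: print(n,e)
E
```

```text
{'clock': 0.0, 'joint_pos': array([ 1. ,  0.4,  1.7,  0. ,  1.1, -0.1]), 'joint_vel': array([-0., -0.,  0., -0.,  0., -0.]), 'joint_efforts': array([ -0. , -50.6, -29.1,  -0. ,   0. ,   0. ]), 'tool_pos': array([233. , 497.8, 249.7]), 'ee_rot': array([-0.7, -3.1,  0. ]), 'ft_force': array([-0.6, -0.6,  0.2]), 'wrist_torque': array([-0., -0.,  0.]), 'gripper_force': 0.0, 'grip_width': 85.47822941511821}
scene 43.99960078523247 [1552.  -696.   870.9] [-1.9 -1.   0.5] None [-0.1  0.   0.   0.   0. ]
stick [(array([625.6, -73.8,  45.7]), 0.75)]
jaw [(array([629.3, -71.7,  65. ]), 0.66)]
jaw_top [(array([632.5, -67.5,  70.2]), 0.66)]
jaw_face [(array([631.2, -73.2,  67.4]), 0.57)]
stop_face [(array([455.2, 122.8,  41.8]), 0.74), (array([625.8, -72.2,  50.8]), 0.59), (array([631.6, -71.4,  67. ]), 0.22)]
long_last [(array([454. , 122.4,  37.4]), 0.77), (array([784.6,  13.2,  21.6]), 0.6)]
long_last_heel [(array([457.2, 120.6,  40.9]), 0.78)]
long_last_toe [(array([453.4, 119.5,  43.9]), 0.64)]
long_last_comb [(array([457.5, 120.1,  42.7]), 0.87), (array([632. , -68.7,  72.6]), 0.68)]
short
[... 986 characters left out ...]
_bottle [(array([ 577.8, -417.2,   80.3]), 0.91)]
hammer [(array([772.9,  -0.7,  19.3]), 0.86)]
wrist 70.32836975180545 None None [[  -0.    -0.9   -0.3   81.2]
 [   1.    -0.    -0.     1. ]
 [   0.    -0.3    0.9 -125.2]
 [   0.     0.     0.     1. ]] [-0.  0.  0.  0.  0.]
stick [(array([426.4, 146.9,  60.6]), 0.68)]
jaw []
jaw_top []
jaw_face []
stop_face [(array([421.6, 146.4,  63.1]), 0.34)]
long_last [(array([427.4, 143.9,  61.9]), 0.89)]
long_last_heel [(array([425.8, 147.2,  58.5]), 0.84)]
long_last_toe [(array([429.4, 146.1,  63.9]), 0.82)]
long_last_comb [(array([422. , 143.9,  62.2]), 0.73)]
short_last []
glue_jar [(array([463.7, 461.2,  49.4]), 0.76)]
solvent_bottle []
hammer []
```

View pics/scene0.png

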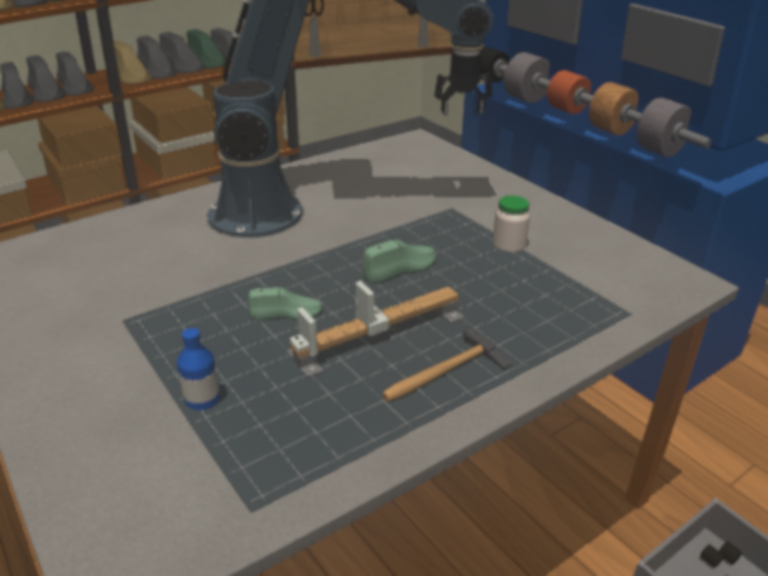

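View pics/side0.png

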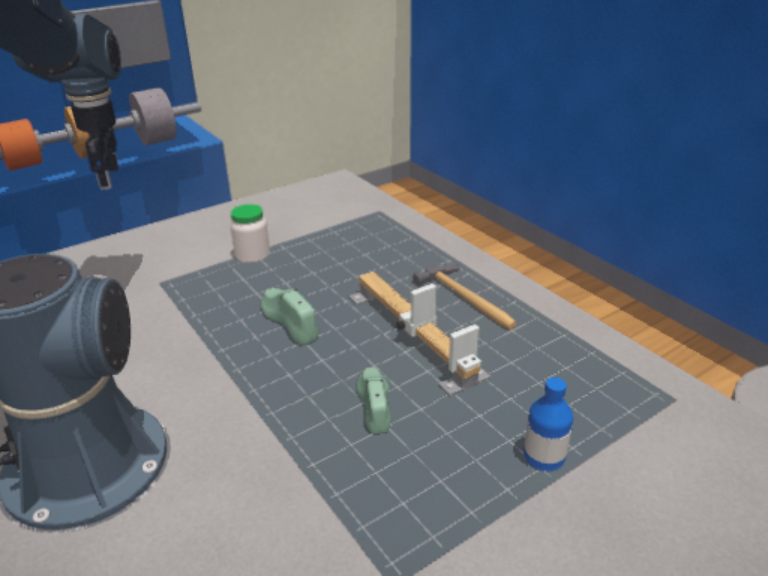

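Both views agree. The stick runs roughly along world +y, with the stop at the bottle end (scene ~(305,330)) and the jaw at ~(370,305). The long last is at ~(398,260) with its heel towards the stop end and its toe towards the jar. Next I'll get rough pixel positions and look at the wrist picture.

Run:
```python
from h import *
np.set_printoptions(precision=1,suppress=True)
s=get_state();M=R.from_rotvec(s["ee_rot"]).as_matrix();print(M)
f=grab_frame("scene")
print("free end top",px2z(f,np.array([[455,291],[458,297]])/1.5,45))
print("stop plate top",px2z(f,np.array([[299,311],[309,314],[314,324]])/1.5,109))
print("jaw plate top",px2z(f,np.array([[357,285],[367,284],[372,296]])/1.5,125))
f=grab_frame("side")
print("side free end",px2z(f,np.array([[361,278],[374,273]])/1.5,45))
print("stop plate top",px2z(f,np.array([[449,335],[474,327],[478,329]])/1.5,109))
print("jaw plate top",px2z(f,np.array([[411,292],[433,285],[436,288]])/1.5,125))
```

```text
[[-0.9  0.4 -0. ]
 [ 0.4  0.9  0. ]
 [ 0.   0.  -1. ]]
free end top [[634.6 150.8  45. ]
 [655.2 141.4  45. ]]
stop plate top [[ 591.7 -194.7  109. ]
 [ 610.4 -184.4  109. ]
 [ 642.2 -192.7  109. ]]
jaw plate top [[600.4 -71.5 125. ]
 [608.5 -53.9 125. ]
 [647.5 -69.4 125. ]]
side free end [[609.  138.7  45. ]
 [642.2 139.   45. ]]
stop plate top [[ 576.3 -186.1  109. ]
 [ 625.3 -193.9  109. ]
 [ 627.  -202.2  109. ]]
jaw plate top [[588.9 -62.4 125. ]
 [635.5 -67.7 125. ]
 [633.7 -78.8 125. ]]
```

View pics/wrist0.png

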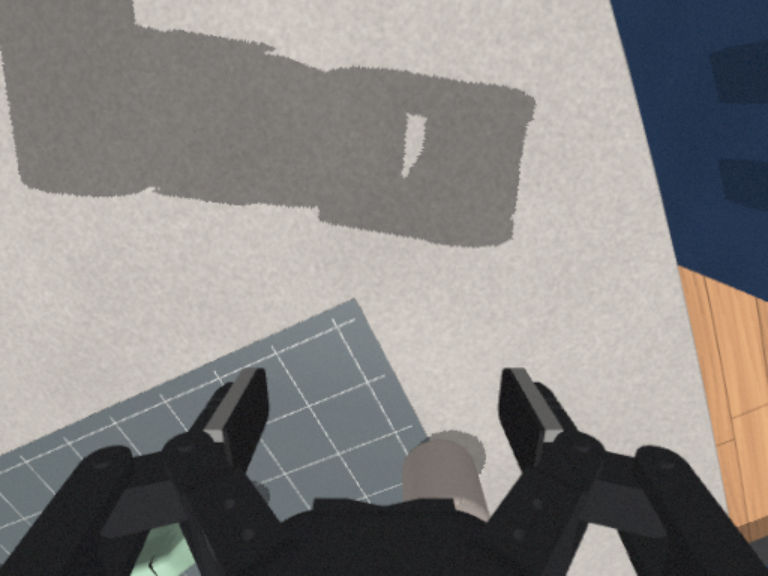

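```bash
cat >> h.py <<'E'
def shift(P,yawy=None):
    "travel (tool axes, m) and spin (30deg units) from the present pose to TCP P, tool y heading yawy (deg, mod 180)"
    s=get_state();M=R.from_rotvec(s["ee_rot"]).as_matrix()
    cur=np.degrees(np.arctan2(M[1,1],M[0,1]))
    d=M.T@(np.array(P,float)-s["tool_pos"])/1000
    sp=0
    if yawy is not None:
        sp=-((yawy-cur+90)%180-90)/30
    print("t %.2f"%s["clock"],"at",s["tool_pos"].round(1),"ydir %.2f"%cur,"tilt",M[:,2].round(3),"q6 %.2f"%s["joint_pos"][5],"travel",d.round(4),"spin %.3f"%sp,"F",s["ft_force"].round(1),"w %.1f"%s["grip_width"])
E
python3 -c "
from h import *
shift([640,0,330],90)"
```

```text
t 2.20 at [233.1 498.1 250.3] ydir 64.92 tilt [-0. -0. -1.] q6 -0.08 travel [-0.5797 -0.2787 -0.0797] spin -0.836 F [ 0.2  0.5 -0.5] w 85.4
```

```bash
python3 -m creep '{"travel":[[-0.04,-0.02,-0.08],[-0.08,-0.04,-0.08],[-0.58,-0.279,-0.08],[-0.58,-0.279,-0.08],[-0.58,-0.279,-0.08],[-0.58,-0.279,-0.08],[-0.58,-0.279,-0.08],[-0.58,-0.279,-0.08],[-0.58,-0.279,-0.08],[-0.58,-0.279,-0.08],[-0.58,-0.279,-0.08],[-0.58,-0.279,-0.08]],"spin":[0,-0.2,-0.4,-0.6,-0.836,-0.836,-0.836,-0.836,-0.836,-0.836,-0.836,-0.836],"grip":[1,1,1,1,1,1,1,1,1,1,1,1]}'
python3 -c "
from h import *
shift([640,0,330],90)"
```

```text
clock: 3.2
tool_pos: [528.9, 134.8, 324.1]
ee_rot: [0.0, 3.141, 0.0]
ft_force: [0.9, 1.1, 0.1]
grip_width: 0.1
gripper_force: 0.0
t 3.20 at [528.9 134.8 324.1] ydir 89.99 tilt [ 0.  0. -1.] q6 -1.41 travel [-0.1111 -0.1348 -0.0059] spin -0.000 F [0.9 1.1 0.1] w 0.1
```

```bash
python3 -m creep '{"travel":[[-0.04,-0.05,-0.006],[-0.111,-0.135,-0.006],[-0.111,-0.135,-0.006],[-0.111,-0.135,-0.006],[-0.111,-0.135,-0.006],[-0.111,-0.135,-0.006],[-0.111,-0.135,-0.006]],"spin":[0,0,0,0,0,0,0],"grip":[1,1,1,1,1,1,1]}'
python3 - <<'E'
from h import *
s=get_state();f=grab_frame("wrist");save(f,"w1.png")
import pickle;pickle.dump((s,f),open("w1.pkl","wb"))
np.set_printoptions(precision=1,suppress=True)
print(s["tool_pos"],s["joint_vel"])
for n in ["stick","jaw","long_last","long_last_comb","short_last"]:
    print(n,[(np.array(d["centre"]),round(d["conf"],2)) for d in find_in("wrist",n)][:2])
E
```

```text
clock: 3.78
tool_pos: [638.7, 1.7, 329.4]
ee_rot: [-0.001, -3.141, -0.0]
ft_force: [0.1, 0.3, -0.2]
grip_width: 0.1
gripper_force: 0.0
[638.7   1.7 329.4] [ 0. -0.  0.  0. -0.  0.]
stick [(array([617.4, -54.6,  47.1]), 0.9), (array([457.1, 144.6,  42.6]), 0.56)]
jaw [(array([608.4, -56.2,  54.3]), 0.78)]
long_last [(array([457.9, 139.6,  40.7]), 0.92)]
long_last_comb [(array([452.4, 138. ,  43.8]), 0.74)]
short_last [(array([612.2, -53. ,  48.3]), 0.62), (array([ 450.5, -132.4,   34.3]), 0.56)]
```

View pics/w1.png

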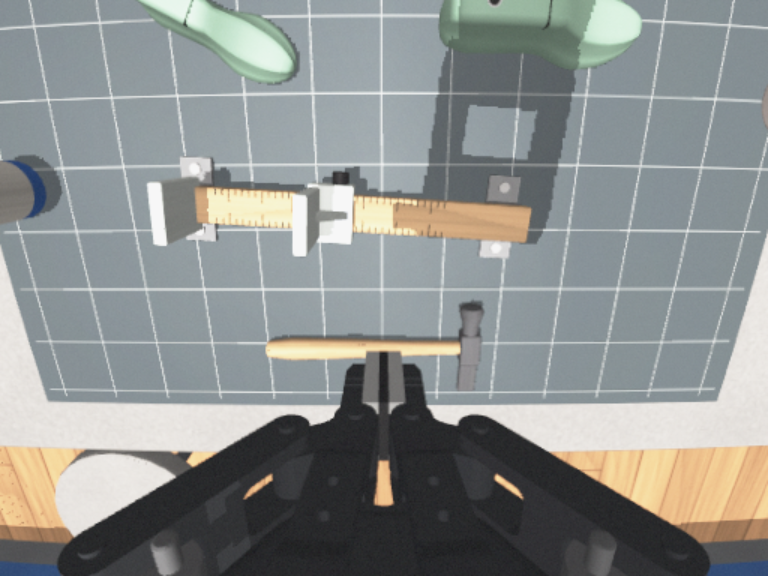

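This is a clear view from above: the free end's corners are at (531,207) and (529,242), the jaw's plate top is the strip at x 293–306, and the stop's plate top is at x 149–163. The long last is cut off at the top right. I'll measure the stick now.

Run:
```python
from h import *
import pickle;s,f=pickle.load(open("w1.pkl","rb"))
np.set_printoptions(precision=1,suppress=True)
q=lambda p,z:px2z(f,np.array(p,float)/1.5,z,s)
print("free",q([[531,207],[529,242]],45)); print("near stop",q([[211,187],[210,222]],45)); print("mid",q([[385,196],[385,234]],45))
print("stop top",q([[163,181],[165,242],[149,183],[154,244]],109)); print("jaw top",q([[293,190],[293,254],[306,255],[305,190]],125))
shift([620,-120,150],90)
```

```text
free [[611.7 149.8  45. ]
 [647.4 151.7  45. ]]
near stop [[ 591.6 -167.6   45. ]
 [ 626.2 -173.1   45. ]]
mid [[601.3   4.   45. ]
 [639.2   4.   45. ]]
stop top [[ 580.9 -181.2  109. ]
 [ 632.7 -188.1  109. ]
 [ 582.3 -193.5  109. ]
 [ 634.4 -198.2  109. ]]
jaw top [[587.9 -69.2 125. ]
 [639.9 -72.8 125. ]
 [640.8 -62.  125. ]
 [587.9 -59.7 125. ]]
t 4.08 at [638.6   2.6 330.3] ydir 90.06 tilt [ 0. -0. -1.] q6 -1.64 travel [ 0.  -0.1  0.2] spin 0.002 F [ 1.  -0.2  0.4] w -0.2
```

```bash
python3 -m creep '{"travel":[[0.027,-0.118,0.12],[0.027,-0.118,0.12],[0.027,-0.118,0.12],[0.027,-0.118,0.14],[0.027,-0.118,0.14],[0.027,-0.118,0.2],[0.027,-0.118,0.235],[0.027,-0.118,0.235],[0.027,-0.118,0.235]],"spin":[0.128,0.128,0.128,0.128,0.128,0.128,0.128,0.128,0.128],"grip":[1,1,1,1,1,1,1,1,1]}'
python3 -c "
from h import *
shift([607+.067*212,-184.5+.998*212,95],86.15)"
```

```text
clock: 4.83
tool_pos: [610.3, -115.5, 92.2]
ee_rot: [-0.104, -3.134, -0.002]
ft_force: [0.5, -0.1, 1.0]
grip_width: 0.1
gripper_force: 0.0
t 4.83 at [ 610.3 -115.5   92.2] ydir 86.18 tilt [-0.005  0.001 -1.   ] q6 -1.77 travel [-0.0014  0.143  -0.0026] spin 0.001 F [ 0.5 -0.1  1. ] w 0.1
```

```bash
python3 -m creep '{"travel":[[0,0.012,0],[0,0.024,0],[0,0.036,0],[0,0.05,0],[0,0.064,0],[0,0.078,0],[0,0.092,0],[0,0.106,0],[0,0.12,0],[0,0.132,0],[0,0.143,0],[0,0.143,0]],"spin":[0,0,0,0,0,0,0,0,0,0,0,0],"grip":[1,1,1,1,1,1,1,1,1,1,1,1]}'
python3 -c "
from h import *
shift([600,110,330],86.15)"
```

```text
clock: 5.83
tool_pos: [622.5, 29.5, 97.2]
ee_rot: [0.102, 3.136, 0.001]
ft_force: [-0.4, 0.1, 0.2]
grip_width: -0.2
gripper_force: 0.0
t 5.83 at [622.5  29.5  97.2] ydir 86.29 tilt [ 0.004  0.    -1.   ] q6 -1.53 travel [ 0.0268  0.079  -0.2329] spin 0.005 F [-0.4  0.1  0.2] w -0.2
```

```bash
python3 -m creep '{"travel":[[0,-0.015,0],[0,-0.015,-0.04],[0,-0.015,-0.08],[0,-0.015,-0.12],[0.03,0.06,-0.16],[0.06,0.06,-0.233],[0.06,0.06,-0.233],[0.06,0.06,-0.233],[0.06,0.06,-0.233],[0.06,0.06,-0.233]],"spin":[0,0,0,0,0,0,0,0,0,0],"grip":[-1,-1,-1,-1,-1,-1,-1,-1,-1,-1]}'
python3 - <<'E'
from h import *
s=get_state();f=grab_frame("wrist");save(f,"w2.png")
import pickle;pickle.dump((s,f),open("w2.pkl","wb"))
print(s["tool_pos"],s["joint_vel"].round(3))
for n in ["jaw","long_last","long_last_comb"]:
    print(n,[(np.array(d["centre"]).round(1),round(d["conf"],2)) for d in find_in("wrist",n)][:2])
E
```

```text
clock: 6.67
tool_pos: [565.5, 90.4, 329.7]
ee_rot: [0.104, 3.136, 0.001]
ft_force: [-0.6, -0.4, -0.6]
grip_width: 85.4
gripper_force: 0.0
[565.54147564  90.44316448 329.73175121] [-0.019  0.053  0.03  -0.004 -0.018 -0.004]
jaw [(array([609. ,  79.2,  57.1]), 0.56)]
long_last [(array([443.7, 148. ,  50.6]), 0.81)]
long_last_comb [(array([441.8, 147.6,  51.3]), 0.93)]
```

View pics/w2.png

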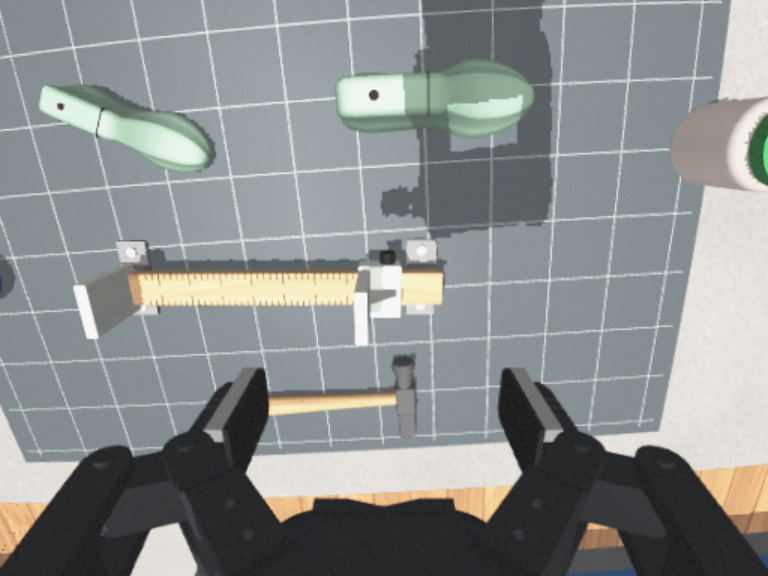

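Run:
```python
from h import *
import pickle;s,f=pickle.load(open("w2.pkl","rb"))
np.set_printoptions(precision=1,suppress=True)
q=lambda p,z:px2z(f,np.array(p,float)/1.5,z,s)
print("jaw",q([[355,278],[355,343]],125)); print("stop",q([[88,286],[99,336]],109));print("bar free",q([[442,271],[441,304]],45))
print("comb heel",q([[337,80],[340,115],[338,98]],78),"comb front",q([[405,75],[406,115],[428,73],[428,112]],78),"hole",q([[373,95.5]],78))
print("toe",q([[533,98]],15.5))
# silhouette fit: green mask -> project comb model? principal direction
c=f["color"].astype(int);m=(c[...,1]>c[...,0]+12)&(c[...,1]>c[...,2]+5)
n,l,st,ce=cv2.connectedComponentsWithStats(m.astype(np.uint8));
for i in range(1,n):
    if st[i,4]>800: print(st[i],ce[i])
```

```text
jaw [[587.1  65.6 125. ]
 [647.9  60.2 125. ]]
stop [[ 583.2 -180.9  109. ]
 [ 633.4 -185.5  109. ]]
bar free [[610.5 149.7  45. ]
 [647.4 147.9  45. ]]
comb heel [[427.2  61.4  78. ]
 [454.9  61.3  78. ]
 [441.3  60.9  78. ]] comb front [[427.3 118.5  78. ]
 [458.7 117.7  78. ]
 [426.9 137.7  78. ]
 [457.5 136.6  78. ]] hole [[441.4  90.6  78. ]]
toe [[446.  248.2  15.5]]
[ 223   39  133   53 4563] [296.3  66.5]
[  26   56  115   59 3210] [86.7 84. ]
```

Run:
```python
from h import *
import pickle;s,f=pickle.load(open("w2.pkl","rb"))
from scipy.optimize import least_squares
L=np.array([[-8,17,78],[-8,-17,78],[-45,17,78],[-45,-17,78],[-82,0,78],[96,0,15.5]])
O=np.array([[428,73],[428,113],[385,76],[388,115],[337,98],[533,98]])/1.5
W=np.array([[1,1],[1,1],[0,1],[0,1],[1,.5],[1,1]])
def P(p,L): c,a=np.cos(p[2]),np.sin(p[2]);return np.c_[p[0]+c*L[:,0]-a*L[:,1],p[1]+a*L[:,0]+c*L[:,1],L[:,2]]
g=lambda p:((proj(f,P(p,L),s)-O)*W).ravel()
r=least_squares(g,[442,145,1.57],x_scale=[1,1,.01]);p=r.x
print(p,np.degrees(p[2]),(r.fun*1.5).round(1).reshape(-1,2).tolist())
print("heel px",proj(f,P(p,np.array([[-96,0,20]])),s)*1.5,"cg",P(p,np.array([[-18.,0,78]])))
```

```text
[443.06918888 145.66846301   1.54804903] 88.69667603594259 [[0.4, -1.4], [0.9, 2.0], [-0.0, -2.4], [-0.0, 1.9], [4.3, -0.2], [-6.6, -0.4]]
heel px [[332.75919842 105.26520398]] cg [[442.65977289 127.67311976  78.        ]]
```

```bash
python3 -m creep '{"travel":[[0.03,0.01,0.03],[0.06,0.02,0.06],[0.09,0.03,0.09],[0.12,0.04,0.12],[0.12,0.04,0.15]],"spin":[0.24,0.48,0.72,0.95,1],"grip":[-1,-1,-1,-1,-1]}' && python3 -m creep '{"travel":[[0,0,0],[0,0,0],[0,0,0],[0,0,0],[0,0,0]],"spin":[0.24,0.48,0.72,0.95,1],"grip":[-1,-1,-1,-1,-1]}'
python3 -c "
from h import *
shift([442.6,124.5,150],-1.3)"
```

```text
clock: 7.28
tool_pos: [445.3, 138.8, 176.6]
ee_rot: [-0.925, -3.001, 0.001]
ft_force: [1.9, -0.5, 0.3]
grip_width: 85.3
gripper_force: 0.0
clock: 7.7
tool_pos: [448.4, 137.7, 176.9]
ee_rot: [-1.671, -2.659, 0.002]
ft_force: [-0.8, 0.3, -0.8]
grip_width: 85.1
gripper_force: 0.0
t 7.70 at [448.4 137.7 176.9] ydir 25.70 tilt [-0.002 -0.    -1.   ] q6 -0.25 travel [-0.0094 -0.0109  0.0269] spin 0.900 F [-0.8  0.3 -0.8] w 85.1
```

```bash
python3 -m creep '{"travel":[[-0.01,-0.011,0.02],[-0.01,-0.011,0.02],[-0.01,-0.011,0.02],[-0.01,-0.011,0.02],[-0.01,-0.011,0.02],[-0.01,-0.011,0.02]],"spin":[0.24,0.48,0.72,0.9,0.9,0.9],"grip":[-1,-1,-1,-1,-1,-1]}'
python3 - <<'E'
from h import *
s=get_state();f=grab_frame("wrist");save(f,"w3.png")
import pickle;pickle.dump((s,f),open("w3.pkl","wb"))
print([(np.array(d["centre"]).round(1),round(d["conf"],2)) for d in find_in("wrist","long_last_comb")][:2])
shift([442.6,124.5,66],-1.3)
print(proj(f,[[442.6,124.5,78],[443,162,55]],s)*1.5)
E
```

```text
clock: 8.2
tool_pos: [443.0, 124.1, 157.2]
ee_rot: [-2.234, -2.207, 0.002]
ft_force: [0.4, -0.1, -0.5]
grip_width: 85.5
gripper_force: 0.0
[(array([437.7, 168.3,  45. ]), 0.87)]
t 8.30 at [443.1 124.2 157.5] ydir -0.68 tilt [-0.001 -0.    -1.   ] q6 0.18 travel [ 0.0003 -0.0005  0.0915] spin 0.021 F [ 0.2  0.1 -0.4] w 85.1
[[378.47592724 311.0619629 ]
 [378.6294772  233.78923647]]
```

View pics/w3.png

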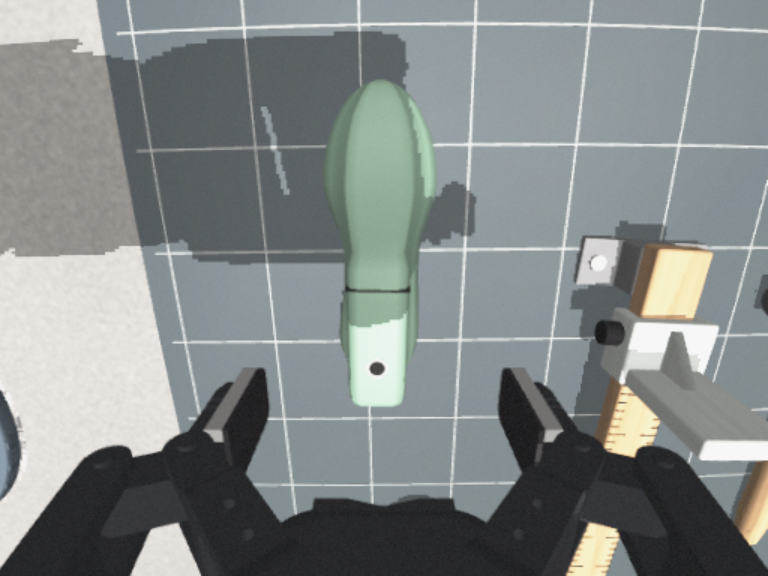

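The last lies straight between the open fingers: the comb front line is at row 290, its heel end at row 405, the hole at (377,368) and the toe at (381,80). I'll refine the last's pose and check the jaw.

Run:
```python
from h import *
import pickle;s,f=pickle.load(open("w3.pkl","rb"))
np.set_printoptions(precision=1,suppress=True)
q=lambda p,z:px2z(f,np.array(p,float)/1.5,z,s)
print("front",q([[346,290],[410,291],[378,290]],78)); print("heel",q([[352,403],[404,403],[378,405]],78)); print("toe",q([[380,80]],15.5),"hole",q([[377,368]],78))
print("wide",q([[325,170],[436,175]],20))
print("bar free",q([[644,245],[711,250]],45),"bar edges",q([[572,565],[600,565],[632,320]],45))
print("jaw",q([[702,458]],125))
```

```text
front [[425.6 136.7  78. ]
 [459.5 135.8  78. ]
 [442.5 136.5  78. ]]
heel [[426.1  66.5  78. ]
 [456.6  66.2  78. ]
 [441.4  65.   78. ]]
toe [[444.7 246.8  15.5]] hole [[441.2  89.7  78. ]]
wide [[409.8 195.5  20. ]
 [478.7 191.7  20. ]]
bar free [[602.7 151.9  45. ]
 [646.1 148.5  45. ]] bar edges [[ 599.3 -119.2   45. ]
 [ 623.4 -120.6   45. ]
 [ 604.4  102.8   45. ]]
jaw [[602.4  62.8 125. ]]
```

```bash
python3 -m creep '{"travel":[[0,0,0.03],[0,0,0.055],[0,0,0.075],[0,0,0.088],[0,0,0.093],[0,0,0.093],[0,0,0.093],[0,0,0.093],[0,0,0.093],[0,0,0.093],[0,0,0.093],[0,0,0.093]],"spin":[0.02,0.02,0.02,0.02,0.02,0.02,0.02,0.02,0.02,0.02,0.02,0.02],"grip":[-1,-1,-1,-1,-1,-1,1,1,1,1,1,1]}'
python3 -c "
from h import *
shift([442.6,124.5,150],-1.3)"
```

```text
clock: 9.3
tool_pos: [443.2, 124.4, 65.4]
ee_rot: [2.249, 2.193, 0.001]
ft_force: [-3.1, 0.2, 6.8]
grip_width: 33.7
gripper_force: 62.5
t 9.30 at [443.2 124.4  65.4] ydir -1.43 tilt [ 0.  0. -1.] q6 0.20 travel [ 0.     -0.0006 -0.0846] spin -0.004 F [-3.1  0.2  6.8] w 33.7
```

```bash
python3 -m creep '{"travel":[[0,0,-0.01],[0,0,-0.03],[0,0,-0.06],[0,0,-0.09],[0,0,-0.12],[0,0,-0.14],[0,0,-0.14],[0,0,-0.14]],"spin":[0,0,0,0,0,0,0,0],"grip":[1,1,1,1,1,1,1,1]}'
python3 -c "
from h import *
shift([612.5,-102.7,205],-3.85)"
```

```text
clock: 9.97
tool_pos: [443.2, 124.4, 205.5]
ee_rot: [2.248, 2.193, 0.002]
ft_force: [-0.6, -0.1, -3.8]
grip_width: 33.2
gripper_force: 61.3
t 9.97 at [443.2 124.4 205.5] ydir -1.44 tilt [ 0.002  0.    -1.   ] q6 0.20 travel [-0.2228  0.175   0.0007] spin 0.080 F [-0.6 -0.1 -3.8] w 33.2
```

```bash
python3 -m creep '{"travel":[[-0.01,0.008,0],[-0.03,0.024,0],[-0.055,0.043,0],[-0.08,0.063,0],[-0.105,0.082,0],[-0.13,0.102,0],[-0.155,0.122,0],[-0.18,0.141,0],[-0.2,0.157,0],[-0.215,0.169,0],[-0.223,0.175,0],[-0.223,0.175,0]],"spin":[0,0.08,0.08,0.08,0.08,0.08,0.08,0.08,0.08,0.08,0.08,0.08],"grip":[1,1,1,1,1,1,1,1,1,1,1,1]}'
python3 - <<'E'
from h import *
s=get_state();f=grab_frame("wrist");save(f,"w4.png")
import pickle;pickle.dump((s,f),open("w4.pkl","wb"))
shift([612.5,-102.7,111],-3.85)
E
```

```text
clock: 10.97
tool_pos: [612.6, -104.8, 202.8]
ee_rot: [-2.295, -2.143, 0.002]
ft_force: [-0.0, 0.0, -4.7]
grip_width: 33.2
gripper_force: 61.2
t 11.02 at [ 611.9 -103.5  203.1] ydir -3.90 tilt [-0.003  0.001 -1.   ] q6 -0.17 travel [0.0008 0.0008 0.0921] spin -0.002 F [-0.5 -0.1 -3.5] w 33.3
```

View pics/w4.png

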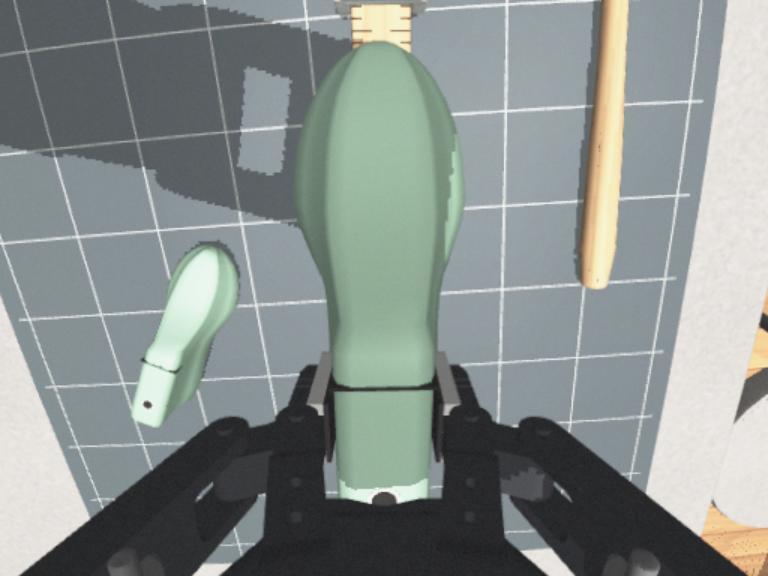

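The last hangs straight in the grip, with the toe at (380,43), the comb front line at row 388 and the bar centred under the toe at column 381. I'll compute the in-hand offset.

Run:
```python
from h import *
import pickle;s,f=pickle.load(open("w4.pkl","rb"))
s2=get_state();np.set_printoptions(precision=1,suppress=True)
z=s2["tool_pos"][2];q=lambda p,zz:px2z(f,np.array(p,float)/1.5,zz,s2)
u=np.array([.067,.998]);n=np.array([-.998,.067]);o=np.array([607,-184.5])
for nm,p,zz in [("tcp",None,0),("combfront",[[334,388],[432,388]],z+12.6),("toe",[[380,43]],z-50),("wide",[[296,180],[464,185]],z-45),("bar",[[352,30],[411,30]],45)]:
    P=s2["tool_pos"][None] if p is None else q(p,zz)
    print(nm,((P[:,:2]-o)@u),((P[:,:2]-o)@n))
print([(np.array(d["centre"]).round(1),round(d["conf"],2)) for d in find_in("wrist","jaw_face")][:2])
```

```text
tcp [81.2] [0.5]
combfront [92.5 92.6] [ 13.9 -17.3]
toe [203.6] [-0.5]
wide [152.9 150.8] [ 33.7 -34.6]
bar [235.  234.9] [ 17.6 -18.5]
[(array([619.9,  62.5,  49.6]), 0.74), (array([613.5, -54.8, 183.7]), 0.19)]
```

```bash
python3 -m creep '{"travel":[[0.004,0,0.01],[0.004,0,0.025],[0.004,0,0.045],[0.004,0,0.06],[0.004,0,0.072],[0.004,0,0.08],[0.004,0,0.085],[0.004,0,0.088],[0.004,0,0.088],[0.004,0,0.088]],"spin":[0,0,0,0,0,0,0,0,0,0],"grip":[1,1,1,1,1,1,1,1,1,1]}'
python3 -m creep '{"travel":[[0,0,0.001],[0,0,0.002],[0,0,0.003],[0,0,0.003]],"spin":[0,0,0,0],"grip":[1,1,1,1]}'
```

```text
clock: 11.9
tool_pos: [613.0, -99.0, 117.4]
ee_rot: [2.294, 2.145, 0.001]
ft_force: [-0.6, -0.0, -3.4]
grip_width: 33.3
gripper_force: 61.2
clock: 12.23
tool_pos: [612.8, -98.9, 113.8]
ee_rot: [2.295, 2.146, 0.0]
ft_force: [-0.6, -0.6, -4.2]
grip_width: 33.0
gripper_force: 61.3
```

```bash
python3 -m creep '{"travel":[[0,0,0.001],[0,0,0.002],[0,0,0.003],[0,0,0.003]],"spin":[0,0,0,0],"grip":[1,1,1,1]}'
python3 - <<'E'
from h import *
f=grab_frame("side");g=grab_frame("scene")
a=f["color"][150:280,220:360,::-1];b=g["color"][170:260,170:320,::-1]
a=cv2.resize(a,(420,390),interpolation=3);b=cv2.resize(b,(375,225),interpolation=3)
o=np.zeros((390,795,3),np.uint8);o[:,:420]=a;o[:225,420:]=b;cv2.imwrite("pics/ab.png",o)
E
```

```text
clock: 12.57
tool_pos: [612.8, -99.0, 110.8]
ee_rot: [2.295, 2.146, -0.0]
ft_force: [-0.0, 0.1, -4.1]
grip_width: 33.2
gripper_force: 61.1
```

View pics/ab.png

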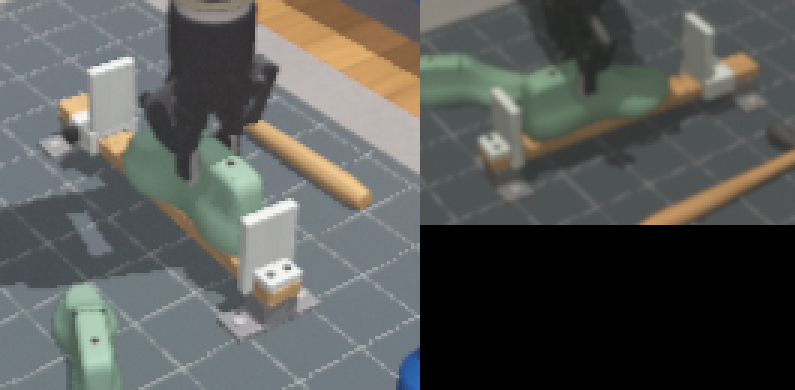

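The last is lined up over the bar between the stop and the jaw, with a small gap behind the heel (left crop, ~(240,235)). I'll keep lowering until it touches.

```bash
python3 -m creep '{"travel":[[0,0,0.001],[0,0,0.001],[0,0,0.001]],"spin":[0,0,0],"grip":[1,1,1]}';python3 -m creep '{"travel":[[0,0,0.001],[0,0,0.001],[0,0,0.001]],"spin":[0,0,0],"grip":[1,1,1]}'
```

```text
clock: 12.92
tool_pos: [612.8, -99.0, 110.6]
ee_rot: [2.294, 2.145, 0.0]
ft_force: [-3.9, 0.2, 5.3]
grip_width: 33.2
gripper_force: 62.3
clock: 13.17
tool_pos: [612.9, -99.0, 110.5]
ee_rot: [2.294, 2.145, 0.0]
ft_force: [-7.7, 1.7, 15.8]
grip_width: 33.0
gripper_force: 63.5
```

```bash
python3 -m creep '{"travel":[[-0.001,0,-0.0015],[-0.002,0,-0.0015],[-0.003,0,-0.0015],[-0.004,0,-0.0015],[-0.004,0,-0.0015]],"spin":[0,0,0,0,0],"grip":[1,1,1,1,1]}';python3 -m creep '{"travel":[[-0.001,0,0],[-0.002,0,0],[-0.002,0,0]],"spin":[0,0,0],"grip":[1,1,1]}';python3 -m creep '{"travel":[[-0.001,0,0],[-0.002,0,0],[-0.002,0,0]],"spin":[0,0,0],"grip":[1,1,1]}'
```

```text
clock: 13.58
tool_pos: [612.9, -102.9, 110.6]
ee_rot: [2.294, 2.145, 0.001]
ft_force: [-0.2, 3.4, 2.7]
grip_width: 33.5
gripper_force: 61.6
clock: 13.83
tool_pos: [612.6, -105.0, 110.6]
ee_rot: [2.294, 2.145, 0.001]
ft_force: [0.5, 4.4, 3.8]
grip_width: 33.3
gripper_force: 61.6
clock: 14.08
tool_pos: [612.4, -107.0, 110.6]
ee_rot: [2.294, 2.145, 0.001]
ft_force: [-0.0, 3.6, 4.3]
grip_width: 33.4
gripper_force: 61.7
```

```bash
python3 -m creep '{"travel":[[-0.001,0,0],[-0.002,0,0],[-0.002,0,0]],"spin":[0,0,0],"grip":[1,1,1]}';python3 -m creep '{"travel":[[-0.001,0,0],[-0.001,0,0],[-0.001,0,0]],"spin":[0,0,0],"grip":[1,1,1]}';python3 -m creep '{"travel":[[-0.001,0,0],[-0.001,0,0],[-0.001,0,0]],"spin":[0,0,0],"grip":[1,1,1]}'
```

```text
clock: 14.33
tool_pos: [612.2, -109.0, 110.6]
ee_rot: [2.295, 2.145, 0.001]
ft_force: [-1.1, 3.6, 5.0]
grip_width: 33.2
gripper_force: 61.7
clock: 14.58
tool_pos: [612.2, -110.0, 110.6]
ee_rot: [2.294, 2.145, 0.0]
ft_force: [0.6, 3.7, 5.7]
grip_width: 33.4
gripper_force: 61.7
clock: 14.83
tool_pos: [612.1, -111.0, 110.6]
ee_rot: [2.294, 2.145, 0.0]
ft_force: [-0.8, 4.1, 5.3]
grip_width: 33.3
gripper_force: 61.8
```

```bash
python3 -m creep '{"travel":[[-0.001,0,0],[-0.001,0,0],[-0.001,0,0]],"spin":[0,0,0],"grip":[1,1,1]}';python3 -m creep '{"travel":[[-0.001,0,0],[-0.001,0,0],[-0.001,0,0]],"spin":[0,0,0],"grip":[1,1,1]}';python3 -m creep '{"travel":[[-0.001,0,0],[-0.001,0,0],[-0.001,0,0]],"spin":[0,0,0],"grip":[1,1,1]}'
```

```text
clock: 15.08
tool_pos: [612.0, -112.0, 110.6]
ee_rot: [2.295, 2.145, 0.0]
ft_force: [-0.4, 4.6, 6.2]
grip_width: 33.1
gripper_force: 61.8
clock: 15.33
tool_pos: [612.0, -113.0, 110.6]
ee_rot: [2.294, 2.145, 0.0]
ft_force: [-0.7, 5.2, 5.6]
grip_width: 33.1
gripper_force: 61.8
clock: 15.58
tool_pos: [611.9, -114.0, 110.6]
ee_rot: [2.294, 2.146, 0.0]
ft_force: [0.6, 4.3, 6.2]
grip_width: 33.3
gripper_force: 61.8
```

```bash
python3 -m creep '{"travel":[[-0.001,0,0],[-0.001,0,0],[-0.001,0,0]],"spin":[0,0,0],"grip":[1,1,1]}';python3 -m creep '{"travel":[[-0.001,0,0],[-0.001,0,0],[-0.001,0,0]],"spin":[0,0,0],"grip":[1,1,1]}';python3 -m creep '{"travel":[[-0.001,0,0],[-0.001,0,0],[-0.001,0,0]],"spin":[0,0,0],"grip":[1,1,1]}'
```

```text
clock: 15.83
tool_pos: [611.8, -114.9, 110.5]
ee_rot: [2.294, 2.146, 0.0]
ft_force: [0.8, 2.8, 5.0]
grip_width: 33.3
gripper_force: 61.8
clock: 16.08
tool_pos: [611.8, -115.6, 110.6]
ee_rot: [-2.295, -2.146, -0.001]
ft_force: [0.3, 6.4, 4.5]
grip_width: 33.1
gripper_force: 61.7
clock: 16.33
tool_pos: [611.8, -115.7, 110.6]
ee_rot: [-2.294, -2.145, -0.002]
ft_force: [1.1, 12.7, 6.9]
grip_width: 33.3
gripper_force: 61.9
```

```bash
python3 -m creep '{"travel":[[0,0,0],[0,0,0],[0,0,0],[0,0,0],[0,0,0],[0,0,-0.01],[0,0,-0.03],[0,0,-0.06],[0,0,-0.1],[0,0,-0.12],[0,0,-0.12],[0,0,-0.12]],"spin":[0,0,0,0,0,0,0,0,0,0,0,0],"grip":[-1,-1,-1,-1,-1,-1,-1,-1,-1,-1,-1,-1]}'
python3 - <<'E'
from h import *
s=get_state();f=grab_frame("wrist");save(f,"w5.png")
import pickle;pickle.dump((s,f),open("w5.pkl","wb"))
shift([607+.067*285,-184.5+.998*285,210],86.15)
E
```

```text
clock: 17.33
tool_pos: [611.9, -117.1, 232.1]
ee_rot: [2.293, 2.144, 0.002]
ft_force: [0.4, 1.5, 0.4]
grip_width: 85.6
gripper_force: 0.0
t 17.38 at [ 611.3 -116.9  230.5] ydir -3.85 tilt [ 0. -0. -1.] q6 -0.20 travel [2.173e-01 2.000e-04 2.050e-02] spin -3.000 F [ 0.   0.5 -0.2] w 85.8
```

View pics/w5.png

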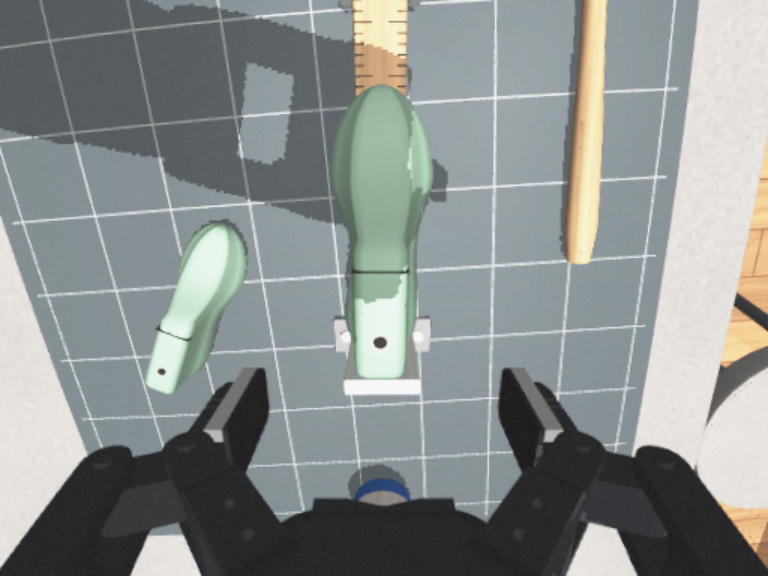

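The last stands centred and straight with its heel at the stop (plate edge at row ~378). Next I'll push the jaw from behind with closed fingers.

```bash
python3 -m creep '{"travel":[[0.232,0,0],[0.232,0,0],[0.232,0,0],[0.232,0,0],[0.232,0,0],[0.232,0,0],[0.232,0,0],[0.232,0,0.03],[0.232,0,0.07],[0.232,0,0.1],[0.232,0,0.12],[0.232,0,0.12]],"spin":[0,0,0,0,0,0,0,0,0,0,0,0],"grip":[1,1,1,1,1,1,1,1,1,1,1,1]}'
python3 -c "
from h import *
shift([607+.067*230,-184.5+.998*230,110])"
```

```text
clock: 18.38
tool_pos: [624.0, 113.8, 104.6]
ee_rot: [-2.291, -2.142, 0.012]
ft_force: [-2.0, 0.6, -0.7]
grip_width: 0.4
gripper_force: 0.0
t 18.38 at [624.  113.8 104.6] ydir -3.86 tilt [-0.009 -0.001 -1.   ] q6 0.17 travel [-0.0687  0.0029 -0.0053] spin 0.000 F [-2.   0.6 -0.7] w 0.4
```

```bash
python3 -m creep '{"travel":[[0,0.001,0],[-0.006,0.001,0],[-0.012,0.001,0],[-0.018,0.001,0],[-0.024,0.001,0],[-0.03,0.001,0],[-0.036,0.001,0],[-0.042,0.001,0],[-0.048,0.001,0],[-0.054,0.001,0],[-0.058,0.001,0],[-0.06,0.001,0]],"spin":[0,0,0,0,0,0,0,0,0,0,0,0],"grip":[1,1,1,1,1,1,1,1,1,1,1,1]}'
python3 -m creep '{"travel":[[-0.002,0,0],[-0.004,0,0],[-0.006,0,0],[-0.006,0,0]],"spin":[0,0,0,0],"grip":[1,1,1,1]}'
```

```text
clock: 19.38
tool_pos: [624.2, 54.0, 110.4]
ee_rot: [2.295, 2.145, 0.001]
ft_force: [2.1, 4.0, 2.7]
grip_width: 0.2
gripper_force: 2.0
clock: 19.72
tool_pos: [623.6, 48.4, 110.3]
ee_rot: [2.295, 2.146, -0.0]
ft_force: [1.1, 1.4, 0.7]
grip_width: 0.4
gripper_force: 0.8
```

```bash
python3 -m creep '{"travel":[[-0.002,0,0],[-0.004,0,0],[-0.006,0,0],[-0.008,0,0]],"spin":[0,0,0,0],"grip":[1,1,1,1]}'
python3 -m creep '{"travel":[[-0.001,0,0],[-0.002,0,0],[-0.003,0,0]],"spin":[0,0,0],"grip":[1,1,1]}'
python3 -m creep '{"travel":[[-0.001,0,0],[-0.002,0,0],[-0.002,0,0]],"spin":[0,0,0],"grip":[1,1,1]}'
```

```text
clock: 20.05
tool_pos: [623.0, 40.6, 110.2]
ee_rot: [-2.294, -2.146, 0.0]
ft_force: [2.4, 4.3, 1.5]
grip_width: -0.5
gripper_force: 2.0
clock: 20.3
tool_pos: [622.8, 37.6, 110.2]
ee_rot: [-2.295, -2.145, 0.0]
ft_force: [2.3, 3.4, -0.7]
grip_width: 0.3
gripper_force: 2.0
clock: 20.55
tool_pos: [622.7, 35.5, 110.2]
ee_rot: [-2.295, -2.146, 0.0]
ft_force: [1.1, 1.6, -0.6]
grip_width: 0.0
gripper_force: 1.3
```

Run:
```python
from h import *
f=grab_frame("side");g=grab_frame("scene")
a=f["color"][150:280,220:360,::-1];b=g["color"][170:260,170:320,::-1]
a=cv2.resize(a,(420,390),interpolation=3);b=cv2.resize(b,(375,225),interpolation=3)
o=np.zeros((390,795,3),np.uint8);o[:,:420]=a;o[:225,420:]=b;cv2.imwrite("pics/cd.png",o)
```

```text
(no output)
```

View pics/cd.png

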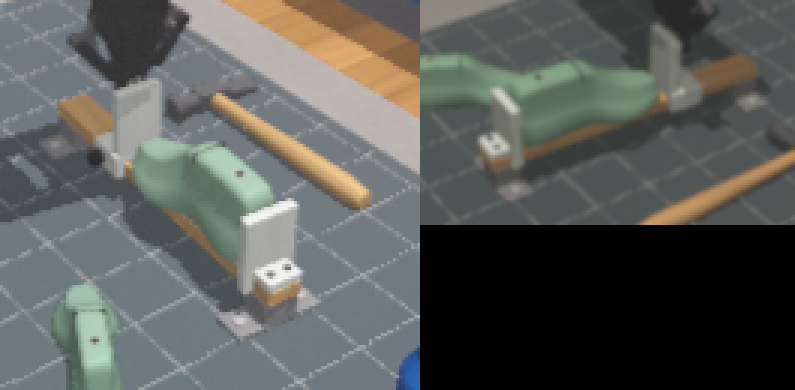

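The jaw is about 10 mm short of the toe (left crop, gap near (130,170)). I'll push on slowly until the force jumps.

```bash
for i in 1 2; do :; done; python3 -m creep '{"travel":[[-0.001,0,0],[-0.002,0,0],[-0.003,0,0],[-0.003,0,0]],"spin":[0,0,0,0],"grip":[1,1,1,1]}'
python3 -m creep '{"travel":[[-0.001,0,0],[-0.002,0,0],[-0.002,0,0]],"spin":[0,0,0],"grip":[1,1,1]}'
python3 -m creep '{"travel":[[-0.001,0,0],[-0.001,0,0],[-0.001,0,0]],"spin":[0,0,0],"grip":[1,1,1]}'
python3 -m creep '{"travel":[[-0.001,0,0],[-0.001,0,0],[-0.001,0,0]],"spin":[0,0,0],"grip":[1,1,1]}'
```

```text
clock: 20.98
tool_pos: [622.5, 32.5, 110.3]
ee_rot: [-2.295, -2.145, 0.0]
ft_force: [1.4, 3.4, -0.1]
grip_width: 0.3
gripper_force: 1.5
clock: 21.23
tool_pos: [622.4, 30.5, 110.3]
ee_rot: [-2.295, -2.145, 0.0]
ft_force: [1.3, 2.4, -1.9]
grip_width: -0.0
gripper_force: 1.5
clock: 21.48
tool_pos: [622.3, 29.6, 110.3]
ee_rot: [-2.295, -2.146, 0.0]
ft_force: [1.2, 3.0, -1.2]
grip_width: 0.2
gripper_force: 1.4
clock: 21.73
tool_pos: [622.3, 29.1, 110.3]
ee_rot: [-2.294, -2.145, -0.001]
ft_force: [1.5, 6.9, -1.7]
grip_width: -0.4
gripper_force: 3.3
```

```bash
python3 -m creep '{"travel":[[-0.001,0,0],[-0.001,0,0],[-0.001,0,0]],"spin":[0,0,0],"grip":[1,1,1]}'
python3 -m creep '{"travel":[[-0.001,0,0],[-0.001,0,0],[-0.001,0,0]],"spin":[0,0,0],"grip":[1,1,1]}'
```

```text
clock: 21.98
tool_pos: [622.3, 29.0, 110.3]
ee_rot: [-2.294, -2.145, -0.002]
ft_force: [2.7, 12.3, -2.0]
grip_width: -0.0
gripper_force: 6.1
clock: 22.23
tool_pos: [622.3, 28.8, 110.4]
ee_rot: [-2.293, -2.144, -0.004]
ft_force: [2.7, 17.4, -2.2]
grip_width: 0.4
gripper_force: 9.0
```

Firm contact at 17 N, and the jaw has stopped moving. I'll back off slowly, rise and check.

```bash
python3 -m creep '{"travel":[[0.002,0,0],[0.005,0,0],[0.012,0,0],[0.022,0,0],[0.03,0,0],[0.03,0,-0.03],[0.03,0,-0.07],[0.03,0,-0.11],[0,0,-0.15],[-0.04,0,-0.17],[-0.04,0,-0.17],[-0.04,0,-0.17]],"spin":[0,0,0,0,0,0,0,0,0,0,0,0],"grip":[1,1,1,1,1,1,1,1,1,1,1,1]}'
python3 - <<'E'
from h import *
f=grab_frame("side");g=grab_frame("scene");w=grab_frame("wrist")
r=lambda i,s:cv2.resize(i[:,:,::-1],s,interpolation=3)
o=np.zeros((600,795,3),np.uint8);o[:390,:420]=r(f["color"][150:280,220:360],(420,390));o[:225,420:]=r(g["color"][170:260,170:320],(375,225))
o[225:506,420:]=r(w["color"],(375,281));cv2.imwrite("pics/ef.png",o)
E
```

```text
clock: 23.23
tool_pos: [620.0, -14.9, 282.4]
ee_rot: [2.295, 2.141, 0.003]
ft_force: [0.3, -0.3, 0.0]
grip_width: -0.3
gripper_force: 0.0
```

View pics/ef.png

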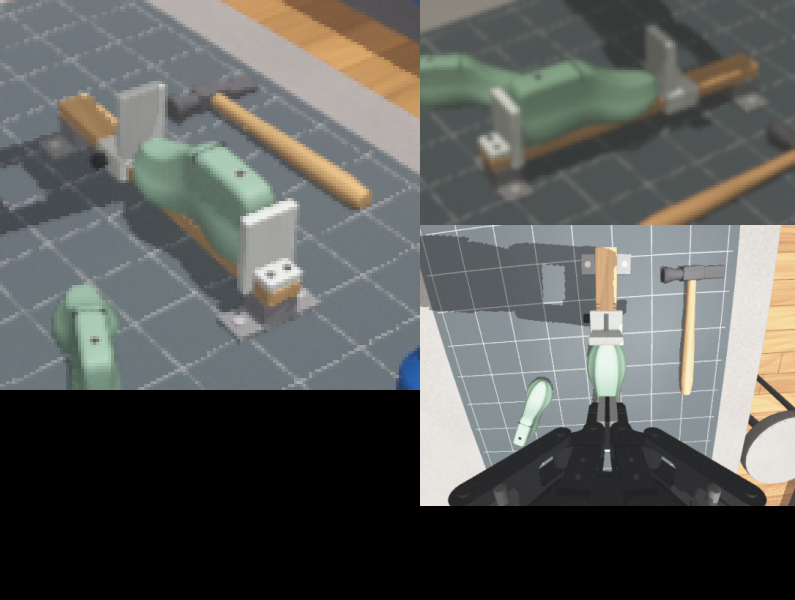

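The last stands centred on the bar, snug between stop and jaw with the toe touching. The other things look undisturbed and the arm is clear.

```bash
python3 -c "
from station import *
print(job_done())"
```

```text
the job is handed in; nothing more can be done
None
```

The long last is standing on the sizing stick with its heel against the stop and the jaw up to its toe (17 N at the final push), the gripper is clear, and the job was handed in at about 23 s with no verdict returned.

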